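# Free a slotted fork held by a left-hand clamp nut

## Task

The slotted fork on the bench fixture is held by a captive clamp nut with a left-hand thread, so it comes loose clockwise. Swing its lever clockwise, feeling that it gives, until you feel the nut come up against its retaining ring, and do not force it or the lever. Then draw the fork straight out from under the raised nut by its tail block and set it down flat in the steel tray, leaving the nut backed off and the other things on the bench undisturbed.

Things in the scene. Friction and masses are not known exactly. Their poses are not given: they have to be found in the camera images.
- fixture: Steel base plate bolted to the bench, with a grey block and an upright 12 mm threaded spindle (top 95 mm above the bench). Origin on the spindle axis at bench level; -x points to the fork's tail. The fork rests 41 mm above the bench on the block (50 x 54 mm) and, to the tail, on a rib 20 mm wide; 4.5 mm high guide strips along x flank its head with 2 mm play each side.
- clamp_nut: Captive nut with left-hand thread: 28 mm flange, 21 mm hub, one lever. Origin: centre of its underside; y points along the free lever. Turned clockwise seen from above it rises a few mm in about a third of a turn (it differs) until it meets the retaining ring; the other way it only jams. More than 22 N on nut or lever is too much (a hard pinch counts).
- nut_top (a point): Centre of the nut's upper face, on the spindle axis. The nut starts tight or a little slack, 4 to 7 mm below the retaining ring, a 19 mm wide, 4 mm thick ring round the spindle's top; where exactly it meets the ring must be felt.
- lever_ball (a point): Centre of the 18 mm black ball ending the lever, 70 mm from the spindle axis. The lever is a level 11 mm round bar at ball height: 70 to 72 mm above the bench at first, 77 at last; sprung on the hub, it swings back some 5 mm when let go. Push it sideways with closed fingers: about 5 N at 50 mm from the axis; against the ring this rises by 1 to 1.5 N per mm.
- fork: Loose aluminium fork, 0.25 kg, 142 mm long, lying flat. Origin: underside, in the 15 mm slot between its tines, where the spindle passes. +x to the tine ends (24 mm ahead, turned up 5 mm in front of the nut's flange), z up. Head 40 mm wide and web 26 mm wide are 8 mm thick; the tail block is 40 x 40 x 20 mm.
- fork_grip (a point): Centre of the fork's tail block, 10 mm above the fork's underside and 98 mm behind its origin, same axes; the fork balances about 12 mm ahead of it. With the nut against its ring the fork can be drawn level along its -x, with 2 mm to spare in height over the upturned ends; after about 32 mm the tines are clear of the spindle.
- fork_slot (a point): Point on the fork's underside in the slot between the tines (the fork's origin), 98 mm ahead of the block's centre.
- tray_in (a point): Centre of the inner floor of an open sheet steel tray (fixed), floor 4 mm above the bench. Inside 212 mm along x, 122 mm along y; walls 4 mm thick, 22 mm above the bench.
- pulley_1: Bystander: loose white pulley, 60 mm diameter, 24 mm high.
- bush_1: Bystander: loose flanged bush, 34 mm diameter, 26 mm high.
- tape_measure: Bystander: loose tape measure standing upright, 68 mm high.
- spanner_13: Bystander: loose combination spanner lying flat, 183 mm long.

How it is judged:
On the way, in this order (a step that is already met when the one before it is completed fails the run):
1. the nut is backed off against its retaining ring (within 0.3 mm) while the fork still lies on the fixture (z of nut_top in the frame of fixture above 0.0842 m and horizontal distance between fork_slot and fixture below 0.008 m), for 0.2 s.
2. the fork is held by the fingers, lowered to within 8 mm of the tray floor (contact force between the fingers and fork above 1 N and z of fork_grip in the frame of tray_in below 0.018 m and horizontal distance between fork_grip and tray_in below 0.11 m), for 0.05 s.
At the end, for the whole second after the job is handed in: The fork lies at rest flat (within 0.06 rad, right way up) on the tray floor, all of it inside the walls; the nut is still backed off, within 0.8 mm of its ring (x of fork_grip in the frame of tray_in between -0.106 and 0.106 m and y of fork_grip in the frame of tray_in between -0.061 and 0.061 m and x of fork_slot in the frame of tray_in between -0.106 and 0.106 m and y of fork_slot in the frame of tray_in between -0.061 and 0.061 m and z of fork_grip in the frame of tray_in below 0.014 m and z of fork_slot in the frame of tray_in below 0.005 m and angle between fork_grip's own z axis and vertical below 0.06 rad and linear speed of fork below 0.01 m/s and z of nut_top in the frame of fixture above 0.0837 m); the robot touches nothing.
It fails at once if nut or lever pressed with more than 22 N by anything (contact force between anything else and clamp_nut above 22 N).
It fails at once if a bystander moved more than 20 mm (distance of any of pulley_1, bush_1, tape_measure, spanner_13 from where it was at the start of the episode above 0.02 m).
It also fails if it takes over 67 s, if anything falls off the work surface, if the arm or the gripper's body presses on something with over 40 N, if the wrist force passes 120 N, or if a joint passes its speed limit or range.

## Robot

A 6-joint arm with a two-finger parallel gripper is mounted at the origin on a cart in front of the work surface, level with it; the furniture and walls round the work are solid. World frame = base frame: x ahead of the robot, y to its left, z up, the work surface at z = 0. Lengths are in m, angles in rad, forces in N, time in s.
With the tool pointing down it reaches from about 0.225 to 0.725 m from the base axis. Payload 3.1 kg.
Tool frame: the origin (TCP) lies at the very end of the fingers, on their centre line; the grasp point (between the pads) lies manip.hold_point_z behind it (manip.hold_point_z is the distance from the TCP to the grasp point, in m); z points along the fingers, y is the line along which they close (so a half turn about z gives the same grasp; the last joint's range is limited). The gripper opens to 85 mm and grips with 20 to 120 N. Pads are 22 mm wide; open, the fingers measure 114 mm over their backs; the gripper's body (76 mm by 85 mm) begins 54 mm behind the grasp point. The pads swing forward as they close: fully open they stand 13 mm farther back than shut.
Start: joints at [-1.449, 0.048, 0.099, 1.622, 0, 1.443], TCP at [0.13, -0.509, 0.231] pointing down, gripper open.
Joint ranges: [-2.91, 2.91], [-0.99, 1.94], [-1.21, 1.42], [-2.12, 2.29], [-1.49, 1.47], [-3.14, 3.14]. Speed limits (rad/s): [2.79, 2.79, 3.14, 3.14, 3.14, 3.14].

## Interface

Orientations are given as a rotation vector (axis times angle).
In Python, from station import manip gives the robot as it stands.
- The arm moves only by the tool arm_command, never from a script. Its argument "steps" is a list of rows, each an object with "hand": the finger opening in m, from 0 to 0.0854; "xyz": the shift along the tool's x, y, z in m, a list of three; "rot": the turn, a rotation vector about the tool's x, y, z in degrees, a list of three. A call has 1 to 20 rows; each row is the pose to reach, as a shift and turn from the pose commanded when the call began, along the tool's axes at that moment; what a row does not reach only later rows make up. A row lasts 1/10 s, in which the tool goes at most 50 mm and 8.59 degrees, less where a joint would pass 70% of its speed; a pose out of reach is approached as far as the arm can. A call with a gripper value outside its range is refused whole. The fingers move at their own pace and stop on an object; "grip_force" is the grip in N (left out, the last holds). Time passes only in rows, so rows that repeat a pose let the fingers close. It gives the time, the measured TCP pose, the force, the opening and the grip force at its end, in the units of the state.
- manip.observe(): the state, without advancing time (a new reading comes with each control period).
- manip.grab_frame(name): name is "side" or "top" or "wrist"; returns (picture, depth): 480x640x3 uint8, blue, green, red; 480x640 float32, m along the optical axis (not along the pixel's ray), 0 where there is no reading.
- manip.camera_info(name): a dict with "K" (3x3 intrinsics, pixels), "R" (3x3) and "t" (3): a world point X has camera coordinates R X + t; the wrist camera has in their place "hand_eye" (4x4, takes a point from camera to tool coordinates, whose origin is the TCP and whose axes are the flange's). Camera axes: x right, y down, z forward; pixel columns grow to the right and rows downward; lengths in m; the calibration is good to about 2 mm. A picture is of the moment at which its call begins: read the wrist's pose just before it. camera_info takes no time and is no camera call.
- manip.job_done(): hands the job in; it is judged then, once.
Trained networks look in the newest picture that a camera, given by its name, has taken for a name from the list of things; names that differ only in an ending like _2 or _b are one class to them, and where a whole thing is asked for, a point or a joint stands for the part that bears it (a point fixed in the world has none). Each returns a list of dicts, best first, with "p" (0 to 1); they miss things now and then, are a little off and sometimes report something else, mostly with a low value. They report only what shows in the picture. A call takes as long as a camera call.
- manip.boxes_of(name, camera): "extent" ([left, top, right, bottom] as shares, 0 to 1, of the picture: columns of its width, rows of its height, round what is visible of it).
- manip.silhouettes(name, camera): "mask" (480x640 bool, what is visible of it) and "extent" ([left, top, right, bottom] as shares, 0 to 1, of the picture: columns of its width, rows of its height, round what is visible of it).
- manip.mark_of(name, camera): "position" ([row, column] as shares, 0 to 1, of the picture: columns of its width, rows of its height: a listed point, or the origin of a listed thing).
The state is a dict: "clock": time; "joints": joint angles; "qvel": joint speeds; "joint_efforts": joint torques, N m; "tcp_pos": TCP position; "orientation": TCP orientation; "force": force on the tool from outside, world axes, zero at the start; "moment": the same for the moment, N m; "width": finger opening in m; "finger_force": force on a finger pad.
Only numpy, scipy, OpenCV 4.12 (cv2) and the standard library are available. Lean on these libraries where they do the work, as an engineer would, in place of code of your own. Each camera call takes 0.05 s, during which the arm holds its last target. There are 200 camera calls.

## Working session

There is one attempt and no reset: what is moved stays moved. The work goes in short steps, Python scripts to look and compute and a tool call to move; the robot and the scene stay as the last step left them, time stands still between calls to the robot, and variables do not carry over. Pictures are saved under pics/ and viewed, at most 10 in all, crops included, and the job is handed in when it is done.

Besides the shell and the picture viewer there is one more tool, called after "Request:" as name([rows], argument=value, ...), one row to a line, values as JSON. arm_command: Moves the arm, as the interface text tells. Its arguments: {"type":"object","properties":{"steps":{"type":"array"},"grip_force":{"type":"number"}},"required":["steps"]}

```bash
mkdir -p pics; ls; cat > h.py <<'E'
import numpy as np, cv2
from scipy.spatial.transform import Rotation as Ro
from station import manip
def ray(cam,pos):
    c=manip.camera_info(cam);K=np.array(c['K'],float)
    r,cc=pos; d=np.linalg.inv(K)@[cc*640,r*480,1]
    if cam=='wrist':
        s=manip.observe();T=np.array(c['hand_eye']);R=Ro.from_rotvec(s['orientation']).as_matrix()
        return R@T[:3,3]+s['tcp_pos'], R@T[:3,:3]@d
    R=np.array(c['R']);t=np.array(c['t'])
    return -R.T@t, R.T@d
def at_z(cam,pos,z):
    o,d=ray(cam,pos); return o+d*(z-o[2])/d[2]
def cloud(cam,D):
    o,_=ray(cam,(0,0)); v,u=np.nonzero(D>0)
    c=manip.camera_info(cam);K=np.array(c['K'],float)
    d=np.linalg.inv(K)@np.stack([u,v,np.ones(len(u))])*D[v,u]
    return None
E
python3 - <<'E'
from h import *
s=manip.observe();print(s);print(manip.hold_point_z)
for c in ['top','side']:
    im,D=manip.grab_frame(c);cv2.imwrite(f'pics/{c}0.png',im);np.save(f'{c}0.npy',D)
    for n,z in [('nut_top',.079),('lever_ball',.071),('fork_grip',.051),('fork_slot',.041),('tray_in',.004),('fixture',0),('pulley_1',0),('bush_1',0),('tape_measure',0),('spanner_13',0)]:
        for m in manip.mark_of(n,c)[:2]:
            print(c,n,round(m['p'],2),np.round(np.array(m['position'])*[480,640]),at_z(c,m['position'],z).round(4))
E
```

```text
pics
{'clock': 0.0, 'joints': array([-1.44882540e+00,  4.87639379e-02,  9.75649396e-02,  1.62202287e+00,
       -1.43369731e-05,  1.44300721e+00]), 'qvel': array([ 5.63252004e-04, -2.34727898e-04, -1.11677661e-03,  2.28224709e-04,
        1.86301512e-05,  1.51916012e-03]), 'joint_efforts': array([ 2.40441629e-06, -3.38780916e+01,  3.20014930e+01,  2.02708610e-02,
       -1.01769715e-04, -1.45262234e-06]), 'tcp_pos': array([ 0.12967635, -0.50808024,  0.23009384]), 'orientation': array([-3.11472118e+00, -3.91001161e-01,  1.14277998e-05]), 'force': array([ 0.33413016, -0.65147116, -0.03661343]), 'moment': array([ 0.02623127, -0.03963082,  0.01501634]), 'finger_force': 0.0, 'width': 0.08544784819205588}
0.0187
top nut_top 0.77 [246. 338.] [ 0.552  -0.0492  0.079 ]
top lever_ball 0.6 [228. 318.] [ 0.5913 -0.0045  0.071 ]
top fork_grip 0.74 [291. 323.] [ 0.4532 -0.019   0.051 ]
top fork_grip 0.41 [315. 457.] [ 0.4078 -0.3153  0.051 ]
top tray_in 0.69 [273. 193.] [0.4909 0.2848 0.004 ]
top fixture 0.89 [252. 336.] [ 0.5479 -0.0455  0.    ]
top pulley_1 0.86 [327. 265.] [0.3708 0.1142 0.    
[... 154 characters left out ...]
-0.3273  0.    ]
side nut_top 0.53 [223. 307.] [ 0.5424 -0.0532  0.079 ]
side lever_ball 0.73 [253. 312.] [ 0.5906 -0.0053  0.071 ]
side lever_ball 0.62 [225. 310.] [ 0.539  -0.0492  0.071 ]
side fork_grip 0.97 [208. 343.] [ 0.4536 -0.0221  0.051 ]
side fork_slot 0.86 [232. 307.] [ 0.5436 -0.055   0.041 ]
side tray_in 0.95 [305. 454.] [0.4916 0.2839 0.004 ]
side pulley_1 0.85 [224. 414.] [0.3721 0.1151 0.    ]
side bush_1 0.6 [325. 292.] [0.72   0.0359 0.    ]
side tape_measure 0.87 [277. 214.] [ 0.7292 -0.1663  0.    ]
side tape_measure 0.57 [225. 308.] [ 0.5106 -0.078   0.    ]
side spanner_13 0.68 [143. 250.] [ 0.4084 -0.3292  0.    ]
side spanner_13 0.5 [326. 291.] [0.722  0.0338 0.    ]
```

View pics/top0.png

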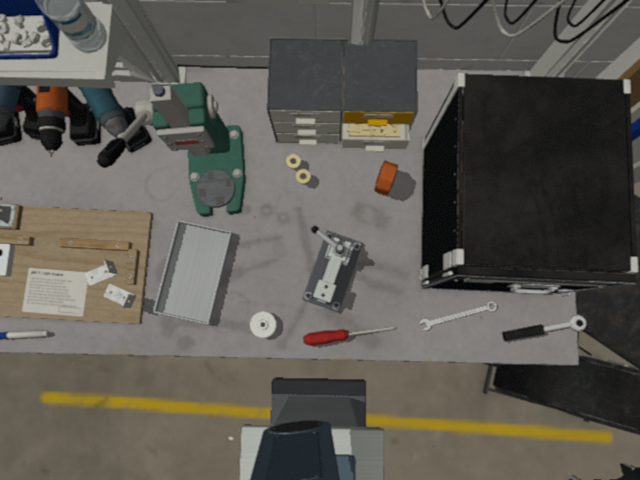

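```bash
python3 - <<'E'
from h import *
s=manip.observe();R=Ro.from_rotvec(s['orientation']);print(R.as_matrix().round(3));
c=manip.camera_info('wrist');print(np.round(c['hand_eye'],3),c['K'])
for g in [[.47,-.03,.25]]:
    print(R.inv().apply(np.array(g)-s['tcp_pos']).round(3))
E
```

```text
[[ 0.969  0.247  0.   ]
 [ 0.247 -0.969 -0.   ]
 [ 0.     0.    -1.   ]]
[[-0.001 -0.946 -0.324  0.083]
 [ 1.    -0.001  0.    -0.   ]
 [-0.001 -0.324  0.946 -0.142]
 [ 0.     0.     0.     1.   ]] [[398.61196207   0.         317.88742658]
 [  0.         398.61196207 240.51500146]
 [  0.           0.           1.        ]]
[ 0.448 -0.38  -0.019]
```

```bash
cat >> h.py <<'E'
def rel(goal,yaw=None):
    """shift in tool axes (mm) and z turn (deg) to reach goal with tool-x heading yaw (deg)"""
    s=manip.observe();R=Ro.from_rotvec(s['orientation']);m=R.as_matrix()
    y0=np.degrees(np.arctan2(m[1,0],m[0,0]))
    d=R.inv().apply(np.array(goal)-s['tcp_pos'])
    return (d*1e3).round(1), None if yaw is None else round(-((yaw-y0+180)%360-180),1)
E
python3 - <<'E'
from h import *
print(rel([.33,-.15,.27],162),rel([.5,-.02,.25],162))
E
```

```text
(array([ 282.7, -298.1,  -38.7]), np.float64(-147.7)) (array([ 479.5, -382. ,  -18.7]), np.float64(-147.7))
```

Request:
arm_command([
  {"hand":0,"xyz":[0.283,-0.298,-0.04],"rot":[0,0,-147.7]},
  {"hand":0,"xyz":[0.283,-0.298,-0.04],"rot":[0,0,-147.7]},
  {"hand":0,"xyz":[0.283,-0.298,-0.04],"rot":[0,0,-147.7]},
  {"hand":0,"xyz":[0.283,-0.298,-0.04],"rot":[0,0,-147.7]},
  {"hand":0,"xyz":[0.283,-0.298,-0.04],"rot":[0,0,-147.7]},
  {"hand":0,"xyz":[0.283,-0.298,-0.04],"rot":[0,0,-147.7]},
  {"hand":0,"xyz":[0.283,-0.298,-0.04],"rot":[0,0,-147.7]},
  {"hand":0,"xyz":[0.283,-0.298,-0.04],"rot":[0,0,-147.7]},
  {"hand":0,"xyz":[0.283,-0.298,-0.04],"rot":[0,0,-147.7]},
  {"hand":0,"xyz":[0.283,-0.298,-0.04],"rot":[0,0,-147.7]},
  {"hand":0,"xyz":[0.48,-0.382,-0.02],"rot":[0,0,-147.7]},
  {"hand":0,"xyz":[0.48,-0.382,-0.02],"rot":[0,0,-147.7]},
  {"hand":0,"xyz":[0.48,-0.382,-0.02],"rot":[0,0,-147.7]},
  {"hand":0,"xyz":[0.48,-0.382,-0.02],"rot":[0,0,-147.7]},
  {"hand":0,"xyz":[0.48,-0.382,-0.02],"rot":[0,0,-147.7]},
  {"hand":0,"xyz":[0.48,-0.382,-0.02],"rot":[0,0,-147.7]},
  {"hand":0,"xyz":[0.48,-0.382,-0.02],"rot":[0,0,-147.7]},
  {"hand":0,"xyz":[0.48,-0.382,-0.02],"rot":[0,0,-147.7]},
  {"hand":0,"xyz":[0.48,-0.382,-0.02],"rot":[0,0,-147.7]},
  {"hand":0,"xyz":[0.48,-0.382,-0.02],"rot":[0,0,-147.7]},
])

```text
clock: 3.1
tcp_pos: [0.5004, -0.02, 0.2514]
orientation: [0.495, 3.102, -0.0]
force: [0.3, -0.5, 0.4]
width: -0.0003
finger_force: 0.0
```

```bash
python3 - <<'E'
from h import *
s=manip.observe();print(s['tcp_pos'],s['joints'].round(2),s['clock'],s['width'],s['force'])
im,D=manip.grab_frame('wrist');cv2.imwrite('pics/w1.png',im);np.save('w1.npy',D)
for n,z in [('nut_top',.079),('clamp_nut',.06),('lever_ball',.071),('fork_grip',.051),('fork_slot',.041),('fixture',0)]:
    for m in manip.mark_of(n,'wrist')[:2]:
        p=np.array(m['position'])*[480,640];r,c=p.astype(int)
        o,d=ray('wrist',m['position'])
        print(n,round(m['p'],2),p.round(),at_z('wrist',m['position'],z).round(4),'surf',(o+d*D[r,c]).round(4))
E
```

```text
[ 0.50038673 -0.02003485  0.25143818] [-0.17 -0.01  0.08  1.66 -0.    0.14] 3.1 -0.0002914929667849344 [ 0.32624411 -0.4758954   0.43583999]
nut_top 0.42 [255. 302.] [ 0.531  -0.0444  0.079 ] surf [ 0.5362 -0.0468  0.0641]
clamp_nut 0.57 [259. 300.] [ 0.5401 -0.0506  0.06  ] surf [ 0.5356 -0.0485  0.0724]
lever_ball 0.9 [291. 374.] [0.5862 0.0038 0.071 ] surf [0.5825 0.0038 0.0783]
fork_grip 0.79 [157. 300.] [ 0.4555 -0.0223  0.051 ] surf [ 0.4547 -0.0216  0.0588]
fork_slot 0.97 [256. 304.] [ 0.5453 -0.0486  0.041 ] surf [ 0.5381 -0.0455  0.0612]
fixture 0.97 [242. 303.] [ 0.5457 -0.0514  0.    ] surf [ 0.5302 -0.0444  0.0482]
```

View pics/w1.png

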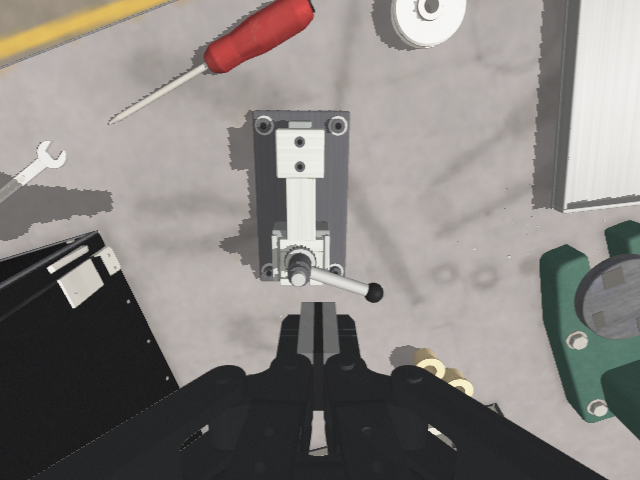

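```bash
cat > cl.py <<'E'
from h import *
def pts(cam,D):
    c=manip.camera_info(cam);K=np.array(c['K'],float);o,_=ray(cam,(0,0))
    M=np.stack([ray(cam,(0,0))[1],ray(cam,(0,1/640))[1],ray(cam,(1/480,0))[1]])
    v,u=np.mgrid[:480,:640]
    d=M[0]+u[...,None]*(M[1]-M[0])+v[...,None]*(M[2]-M[0])
    return o+d*D[...,None]
E
python3 - <<'E'
from cl import *
D=np.load('w1.npy');P=pts('wrist',D);sub=P[100:300,240:400].reshape(-1,3)
sub=sub[D[100:300,240:400].reshape(-1)>0]
def sel(c,r,z0,z1):
    q=sub[(np.hypot(*(sub[:,:2]-c).T)<r)&(sub[:,2]>z0)&(sub[:,2]<z1)];return q
t=sel([.4535,-.021],.045,.056,.068);r=cv2.minAreaRect((t[:,:2]*1000).astype(np.float32));print('tail',r,np.median(t[:,2]))
sp=sel([.547,-.05],.03,.085,.11);print('spindle/ring',len(sp),sp.mean(0),sp.min(0),sp.max(0),np.percentile(sp[:,2],[5,50,95]))
b=sel([.588,0],.03,.06,.09);print('ball',b.mean(0),b.min(0),b.max(0))
top=b[b[:,2]>b[:,2].max()-.004];print(top.mean(0))
lv=sel([.547,-.05],.055,.068,.082);d=np.hypot(*(lv[:,:2]-[.547,-.05]).T);
for a in (.02,.03,.04,.05):
    q=lv[(d>a-.004)&(d<a+.004)];print(a,len(q),q.mean(0),q[:,2].max())
w=sel([.5,-.035],.02,.044,.055);print('web z',np.median(w[:,2]))
bench=P[150:200,130:200].reshape(-1,3);print('bench z',np.median(bench[:,2]))
m=manip.silhouettes('tray_in','wrist');print(len(m))
E
```

```text
tail ((452.0047607421875, -21.10130500793457), (39.786109924316406, 39.19167709350586), 71.94405364990234) 0.06049806936987498
spindle/ring 374 [ 0.54286244 -0.05174939  0.09071784] [ 0.53529572 -0.06150414  0.08508637] [ 0.5535793  -0.04340945  0.09620159] [0.0868127  0.08931105 0.09517687]
ball [ 0.57841122 -0.00484149  0.07503037] [ 0.5639721  -0.02383551  0.06747415] [0.59378641 0.01164181 0.08025515]
[0.58408541 0.00069589 0.07773242]
0.02 117 [ 0.5573683  -0.03326597  0.07436582] 0.0772456762725926
0.03 112 [ 0.56343273 -0.02514404  0.07432707] 0.07701344947242433
0.04 108 [ 0.56974541 -0.0171933   0.07439647] 0.07706834455972977
0.05 107 [ 0.57574565 -0.00926031  0.07420335] 0.07703118311064705
web z 0.04851542345470447
bench z -0.0009599825394878969
1
```

```bash
python3 - <<'E'
from h import *
print(rel([.5535,.0012,.13],233),rel([.5535,.0012,.062],233))
E
```

```text
(array([-43.9,  36.6, 121.4]), np.float64(-71.0)) (array([-43.9,  36.6, 189.4]), np.float64(-71.0))
```

Request:
arm_command([
  {"hand":0,"xyz":[-0.044,0.0366,0.06],"rot":[0,0,-71]},
  {"hand":0,"xyz":[-0.044,0.0366,0.06],"rot":[0,0,-71]},
  {"hand":0,"xyz":[-0.044,0.0366,0.12],"rot":[0,0,-71]},
  {"hand":0,"xyz":[-0.044,0.0366,0.12],"rot":[0,0,-71]},
  {"hand":0,"xyz":[-0.044,0.0366,0.12],"rot":[0,0,-71]},
  {"hand":0,"xyz":[-0.044,0.0366,0.12],"rot":[0,0,-71]},
  {"hand":0,"xyz":[-0.044,0.0366,0.12],"rot":[0,0,-71]},
  {"hand":0,"xyz":[-0.044,0.0366,0.12],"rot":[0,0,-71]},
  {"hand":0,"xyz":[-0.044,0.0366,0.12],"rot":[0,0,-71]},
  {"hand":0,"xyz":[-0.044,0.0366,0.15],"rot":[0,0,-71]},
  {"hand":0,"xyz":[-0.044,0.0366,0.1894],"rot":[0,0,-71]},
  {"hand":0,"xyz":[-0.044,0.0366,0.1894],"rot":[0,0,-71]},
])

```text
clock: 4.7
tcp_pos: [0.548, 0.002, 0.0555]
orientation: [1.397, -2.802, -0.011]
force: [-0.7, 1.0, -0.6]
width: 0.0001
finger_force: 0.0
```

```bash
cat > arc.py <<'E'
from h import *
C=np.array([.5452,-.0515])
def pose(phi,h,r=.047,z=.062):
    a=np.radians(phi);u=np.array([np.cos(a),np.sin(a)]);t=np.array([-u[1],u[0]])
    return np.r_[C+r*u+h*t,z],phi+180
def rows(p0,ps):
    """rows from nominal pose p0 (xyz,yaw) to list of poses"""
    x0,y0=p0;a=np.radians(y0);X=np.array([np.cos(a),np.sin(a)]);Y=np.array([X[1],-X[0]])
    Y=np.array([X[1],-X[0]])
    for x,y in ps:
        d=x-x0;print([round(float(v),4) for v in (d[:2]@X,d[:2]@Y,-d[2])],round(y0-y,1))
E
python3 - <<'E'
from arc import *
s=manip.observe();print(s['tcp_pos'],s['force'],s['joints'].round(2),s['clock'])
p=pose(53,.025);print(p)
im,D=manip.grab_frame('wrist');cv2.imwrite('pics/w2.png',im)
for m in manip.mark_of('lever_ball','wrist')[:1]:print(m['p'],at_z('wrist',m['position'],.0715))
E
```

```text
[0.54803398 0.00199632 0.05545687] [-0.74695642  0.96924409 -0.55784128] [-0.12  0.16 -0.14  1.29  0.   -1.04] 4.7
(array([0.55351942, 0.00108124, 0.062     ]), 233)
```

View pics/w2.png

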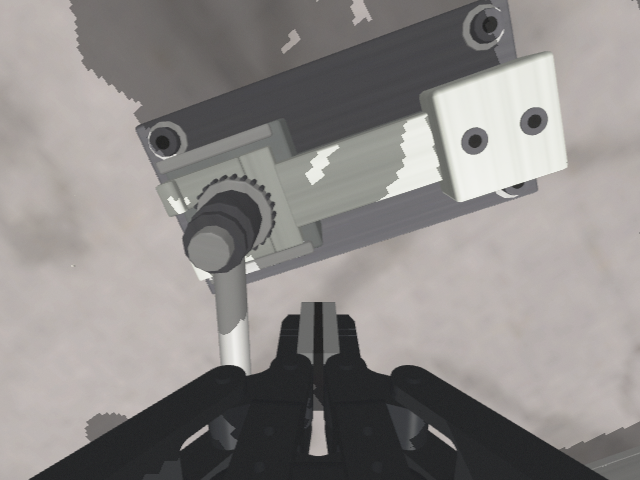

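Request:
arm_command([
  {"hand":0,"xyz":[0,0,0],"rot":[0,0,0]},
  {"hand":0,"xyz":[0,0,0],"rot":[0,0,0]},
])

```text
clock: 5.0
tcp_pos: [0.5557, 0.0011, 0.0647]
orientation: [-1.4, 2.808, -0.004]
force: [0.3, 0.1, 0.4]
width: 0.0
finger_force: 0.0
```

```bash
python3 - <<'E'
from arc import *
s=manip.observe();m=Ro.from_rotvec(s['orientation']).as_matrix();print(s['tcp_pos'],s['force'],np.degrees(np.arctan2(m[1,0],m[0,0])))
p0=pose(53,.025)
for ph in (52,45): print(pose(ph,.0)[0])
print('A');rows(p0,[pose(53,h) for h in(.018,.014,.0125,.011,.0095)])
E
```

```text
[0.55568375 0.00107103 0.06473721] [0.31344593 0.09387865 0.40745134] -126.99035049967381
[ 0.57413609 -0.01446349  0.062     ]
[ 0.57843402 -0.01826598  0.062     ]
A
[-0.0, -0.007, -0.0] 0
[-0.0, -0.011, -0.0] 0
[-0.0, -0.0125, -0.0] 0
[-0.0, -0.014, -0.0] 0
[-0.0, -0.0155, -0.0] 0
```

Request:
arm_command([
  {"hand":0,"xyz":[0,-0.004,0.003],"rot":[0,0,0]},
  {"hand":0,"xyz":[0,-0.008,0.003],"rot":[0,0,0]},
  {"hand":0,"xyz":[0,-0.01,0.003],"rot":[0,0,0]},
  {"hand":0,"xyz":[0,-0.012,0.003],"rot":[0,0,0]},
  {"hand":0,"xyz":[0,-0.014,0.003],"rot":[0,0,0]},
  {"hand":0,"xyz":[0,-0.014,0.003],"rot":[0,0,0]},
])

```text
clock: 5.6
tcp_pos: [0.5637, -0.0055, 0.0593]
orientation: [1.403, -2.81, -0.007]
force: [-5.5, 6.0, 4.9]
width: -0.0001
finger_force: 3.6
```

```bash
cat >> arc.py <<'E'
def st(phi=None):
    s=manip.observe();m=Ro.from_rotvec(s['orientation']).as_matrix();y=m[:2,1]
    print('t',s['clock'],'tcp',s['tcp_pos'].round(4),'F',s['force'].round(1),'push',round(float(s['force'][:2]@y),2),'yaw',round(float(np.degrees(np.arctan2(m[1,0],m[0,0]))),1))
    d=s['tcp_pos'][:2]-C;print('r,ang',np.hypot(*d).round(4),np.degrees(np.arctan2(d[1],d[0])).round(1))
E
python3 - <<'E'
from arc import *
st()
E
```

```text
t 5.6 tcp [ 0.5637 -0.0055  0.0593] F [-5.5  6.   4.9] push 7.99 yaw -126.9
r,ang 0.0496 68.1
```

```bash
python3 - <<'E'
from arc import *
rows(pose(53,.011),[pose(p,.011) for p in range(50,31,-3)])
E
```

```text
[-0.0005, -0.0025, -0.0] 3
[-0.0009, -0.005, -0.0] 6
[-0.0011, -0.0075, -0.0] 9
[-0.0013, -0.01, -0.0] 12
[-0.0012, -0.0125, -0.0] 15
[-0.0011, -0.0151, -0.0] 18
[-0.0008, -0.0176, -0.0] 21
```

Request:
arm_command([
  {"hand":0,"xyz":[-0.0005,-0.0025,0],"rot":[0,0,3]},
  {"hand":0,"xyz":[-0.0009,-0.005,0],"rot":[0,0,6]},
  {"hand":0,"xyz":[-0.0011,-0.0075,0],"rot":[0,0,9]},
  {"hand":0,"xyz":[-0.0013,-0.01,0],"rot":[0,0,12]},
  {"hand":0,"xyz":[-0.0012,-0.0125,0],"rot":[0,0,15]},
  {"hand":0,"xyz":[-0.0011,-0.0151,0],"rot":[0,0,18]},
])

```text
clock: 6.2
tcp_pos: [0.5771, -0.0129, 0.0599]
orientation: [-0.944, 2.996, 0.008]
force: [-3.5, 6.1, 6.4]
width: -0.0002
finger_force: 4.1
```

```bash
python3 - <<'E'
from arc import *
st()
p=pose(35,.011);print(p)
rows(p,[pose(q,.011) for q in range(32,4,-3)])
E
```

```text
t 6.2 tcp [ 0.5771 -0.0129  0.0599] F [-3.5  6.1  6.4] push 7.0 yaw -145.0
r,ang 0.0501 50.4
(array([ 0.57739081, -0.01553124,  0.062     ]), 215)
[-0.0005, -0.0025, -0.0] 3
[-0.0009, -0.005, -0.0] 6
[-0.0011, -0.0075, -0.0] 9
[-0.0013, -0.01, -0.0] 12
[-0.0012, -0.0125, -0.0] 15
[-0.0011, -0.0151, -0.0] 18
[-0.0008, -0.0176, -0.0] 21
[-0.0004, -0.0201, -0.0] 24
[0.0001, -0.0225, -0.0] 27
[0.0008, -0.025, -0.0] 30
```

Request:
arm_command([
  {"hand":0,"xyz":[-0.0005,-0.0025,-0.0005],"rot":[0,0,3]},
  {"hand":0,"xyz":[-0.0009,-0.005,-0.001],"rot":[0,0,6]},
  {"hand":0,"xyz":[-0.0011,-0.0075,-0.0015],"rot":[0,0,9]},
  {"hand":0,"xyz":[-0.0013,-0.01,-0.002],"rot":[0,0,12]},
  {"hand":0,"xyz":[-0.0012,-0.0125,-0.0022],"rot":[0,0,15]},
  {"hand":0,"xyz":[-0.0011,-0.0151,-0.0025],"rot":[0,0,18]},
])

```text
clock: 6.8
tcp_pos: [0.5873, -0.0241, 0.0614]
orientation: [-0.464, 3.106, 0.009]
force: [-0.1, 7.7, 1.9]
width: 0.0
finger_force: 3.8
```

```bash
python3 - <<'E'
from arc import *
st()
E
```

```text
t 6.8 tcp [ 0.5873 -0.0241  0.0614] F [-0.1  7.7  1.9] push 7.38 yaw -163.0
r,ang 0.0502 33.1
```

Request:
arm_command([
  {"hand":0,"xyz":[-0.0005,-0.0025,-0.0002],"rot":[0,0,3]},
  {"hand":0,"xyz":[-0.0009,-0.005,-0.0004],"rot":[0,0,6]},
  {"hand":0,"xyz":[-0.0011,-0.0075,-0.0006],"rot":[0,0,9]},
  {"hand":0,"xyz":[-0.0013,-0.01,-0.0007],"rot":[0,0,12]},
  {"hand":0,"xyz":[-0.0012,-0.0125,-0.0008],"rot":[0,0,15]},
  {"hand":0,"xyz":[-0.0011,-0.0151,-0.0009],"rot":[0,0,18]},
  {"hand":0,"xyz":[-0.0008,-0.0176,-0.001],"rot":[0,0,21]},
  {"hand":0,"xyz":[-0.0004,-0.0201,-0.0011],"rot":[0,0,24]},
])

```text
clock: 7.6
tcp_pos: [0.5951, -0.0434, 0.0627]
orientation: [0.192, 3.132, 0.009]
force: [2.4, 7.3, 0.4]
width: 0.0002
finger_force: 3.8
```

```bash
python3 - <<'E'
from arc import *
st()
E
```

```text
t 7.6 tcp [ 0.5951 -0.0434  0.0627] F [2.4 7.3 0.4] push 7.49 yaw 173.0
r,ang 0.0505 9.2
```

Request:
arm_command([
  {"hand":0,"xyz":[-0.0005,-0.0025,-0.0002],"rot":[0,0,3]},
  {"hand":0,"xyz":[-0.0009,-0.005,-0.0004],"rot":[0,0,6]},
  {"hand":0,"xyz":[-0.0011,-0.0075,-0.0006],"rot":[0,0,9]},
  {"hand":0,"xyz":[-0.0013,-0.01,-0.0007],"rot":[0,0,12]},
  {"hand":0,"xyz":[-0.0012,-0.0125,-0.0008],"rot":[0,0,15]},
  {"hand":0,"xyz":[-0.0011,-0.0151,-0.0009],"rot":[0,0,18]},
])

```text
clock: 8.2
tcp_pos: [0.5953, -0.0592, 0.0637]
orientation: [0.679, 3.063, 0.009]
force: [4.6, 4.9, -1.4]
width: 0.0
finger_force: 3.6
```

```bash
python3 - <<'E'
from arc import *
st()
E
```

```text
t 8.2 tcp [ 0.5953 -0.0592  0.0637] F [ 4.6  4.9 -1.4] push 6.41 yaw 155.0
r,ang 0.0507 -8.7
```

Request:
arm_command([
  {"hand":0,"xyz":[-0.0005,-0.0025,-0.0002],"rot":[0,0,3]},
  {"hand":0,"xyz":[-0.0009,-0.005,-0.0004],"rot":[0,0,6]},
  {"hand":0,"xyz":[-0.0011,-0.0075,-0.0006],"rot":[0,0,9]},
  {"hand":0,"xyz":[-0.0013,-0.01,-0.0007],"rot":[0,0,12]},
])

```text
clock: 8.6
tcp_pos: [0.5927, -0.0694, 0.0644]
orientation: [0.996, 2.974, 0.008]
force: [5.9, 4.2, -2.1]
width: 0.0001
finger_force: 3.4
```

```bash
python3 - <<'E'
from arc import *
st()
E
```

```text
t 8.6 tcp [ 0.5927 -0.0694  0.0644] F [ 5.9  4.2 -2.1] push 6.91 yaw 143.0
r,ang 0.0508 -20.6
```

Request:
arm_command([
  {"hand":0,"xyz":[-0.0005,-0.0025,0],"rot":[0,0,3]},
  {"hand":0,"xyz":[-0.0009,-0.005,0],"rot":[0,0,6]},
  {"hand":0,"xyz":[-0.0011,-0.0075,-0.0002],"rot":[0,0,9]},
])

```text
clock: 8.9
tcp_pos: [0.5894, -0.0765, 0.0648]
orientation: [1.226, 2.886, 0.008]
force: [7.3, 3.7, -2.6]
width: -0.0003
finger_force: 3.4
```

```bash
python3 - <<'E'
from arc import *
st()
E
```

```text
t 8.9 tcp [ 0.5894 -0.0765  0.0648] F [ 7.3  3.7 -2.6] push 7.81 yaw 134.0
r,ang 0.0508 -29.5
```

Commanded −46°. Continue in smaller calls.

Request:
arm_command([
  {"hand":0,"xyz":[-0.0005,-0.0025,0],"rot":[0,0,3]},
  {"hand":0,"xyz":[-0.0009,-0.005,0.0003],"rot":[0,0,6]},
])

```text
clock: 9.1
tcp_pos: [0.5868, -0.081, 0.0648]
orientation: [1.376, 2.817, 0.008]
force: [6.1, 4.5, -0.3]
width: -0.0001
finger_force: 3.6
```

```bash
python3 - <<'E'
from arc import *
st()
E
```

```text
t 9.1 tcp [ 0.5868 -0.081   0.0648] F [ 6.1  4.5 -0.3] push 7.58 yaw 127.9
r,ang 0.051 -35.4
```

Request:
arm_command([
  {"hand":0,"xyz":[-0.0005,-0.0025,0],"rot":[0,0,3]},
  {"hand":0,"xyz":[-0.0009,-0.005,0],"rot":[0,0,6]},
  {"hand":0,"xyz":[-0.0011,-0.0075,0],"rot":[0,0,9]},
])

```text
clock: 9.4
tcp_pos: [0.582, -0.087, 0.0652]
orientation: [1.592, 2.699, 0.008]
force: [7.3, 2.1, -1.5]
width: 0.0003
finger_force: 3.5
```

```bash
python3 - <<'E'
from arc import *
st()
E
```

```text
t 9.4 tcp [ 0.582  -0.087   0.0652] F [ 7.3  2.1 -1.5] push 7.4 yaw 118.9
r,ang 0.0511 -44.0
```

Request:
arm_command([
  {"hand":0,"xyz":[-0.0005,-0.0025,0],"rot":[0,0,3]},
  {"hand":0,"xyz":[-0.0009,-0.005,0],"rot":[0,0,6]},
  {"hand":0,"xyz":[-0.0011,-0.0075,0],"rot":[0,0,9]},
])

```text
clock: 9.7
tcp_pos: [0.5762, -0.0922, 0.0655]
orientation: [1.799, 2.565, 0.008]
force: [7.3, 0.8, -0.7]
width: -0.0
finger_force: 3.6
```

```bash
python3 - <<'E'
from arc import *
st()
E
```

```text
t 9.7 tcp [ 0.5762 -0.0922  0.0655] F [ 7.3  0.8 -0.7] push 7.13 yaw 109.9
r,ang 0.0512 -52.6
```

Request:
arm_command([
  {"hand":0,"xyz":[-0.0005,-0.0025,0],"rot":[0,0,3]},
  {"hand":0,"xyz":[-0.0009,-0.005,0],"rot":[0,0,6]},
])

```text
clock: 9.9
tcp_pos: [0.572, -0.0951, 0.0657]
orientation: [1.931, 2.467, 0.008]
force: [7.7, 0.3, -0.3]
width: -0.0003
finger_force: 3.6
```

```bash
python3 - <<'E'
from arc import *
st()
E
```

```text
t 9.9 tcp [ 0.572  -0.0951  0.0657] F [ 7.7  0.3 -0.3] push 7.54 yaw 103.9
r,ang 0.0512 -58.4
```

Request:
arm_command([
  {"hand":0,"xyz":[-0.0005,-0.0025,0],"rot":[0,0,3]},
  {"hand":0,"xyz":[-0.0009,-0.005,0],"rot":[0,0,6]},
])

```text
clock: 10.1
tcp_pos: [0.5682, -0.0975, 0.066]
orientation: [2.056, 2.361, 0.01]
force: [9.9, 0.9, -1.4]
width: 0.0001
finger_force: 4.7
```

```bash
python3 - <<'E'
from arc import *
st()
E
```

```text
t 10.1 tcp [ 0.5682 -0.0975  0.066 ] F [ 9.9  0.9 -1.4] push 9.94 yaw 97.9
r,ang 0.0514 -63.4
```

Request:
arm_command([
  {"hand":0,"xyz":[-0.0003,-0.0015,0],"rot":[0,0,2]},
  {"hand":0,"xyz":[-0.0003,-0.0015,0],"rot":[0,0,2]},
])

```text
clock: 10.3
tcp_pos: [0.5675, -0.098, 0.0661]
orientation: [2.095, 2.326, 0.012]
force: [10.5, -0.2, -1.7]
width: -0.0
finger_force: 5.0
```

```bash
python3 - <<'E'
from arc import *
st()
E
```

```text
t 10.3 tcp [ 0.5675 -0.098   0.0661] F [10.5 -0.2 -1.7] push 10.44 yaw 96.0
r,ang 0.0516 -64.4
```

Request:
arm_command([
  {"hand":0,"xyz":[-0.0002,-0.001,0],"rot":[0,0,1]},
  {"hand":0,"xyz":[-0.0004,-0.002,0],"rot":[0,0,2]},
  {"hand":0,"xyz":[-0.0004,-0.002,0],"rot":[0,0,2]},
])

```text
clock: 10.6
tcp_pos: [0.5664, -0.0986, 0.0662]
orientation: [2.134, 2.289, 0.014]
force: [11.5, 0.2, -2.8]
width: 0.0001
finger_force: 5.6
```

```bash
python3 - <<'E'
from arc import *
st()
E
```

```text
t 10.6 tcp [ 0.5664 -0.0986  0.0662] F [11.5  0.2 -2.8] push 11.44 yaw 94.0
r,ang 0.0517 -65.8
```

Request:
arm_command([
  {"hand":0,"xyz":[0,0.008,0],"rot":[0,0,0]},
  {"hand":0,"xyz":[0,0.025,0],"rot":[0,0,0]},
  {"hand":0,"xyz":[0,0.04,-0.02],"rot":[0,0,0]},
  {"hand":0,"xyz":[0,0.04,-0.06],"rot":[0,0,0]},
  {"hand":0,"xyz":[0,0.04,-0.1],"rot":[0,0,0]},
  {"hand":0,"xyz":[0,0.04,-0.15],"rot":[0,0,0]},
  {"hand":0,"xyz":[0,0.04,-0.185],"rot":[0,0,0]},
])

```text
clock: 11.3
tcp_pos: [0.6001, -0.0956, 0.2525]
orientation: [2.14, 2.294, 0.001]
force: [0.7, -0.3, 0.2]
width: 0.0001
finger_force: 0.0
```

```bash
python3 - <<'E'
from cl import *
from arc import st
st()
print('view',rel([.50,-.03,.25],162))
D=np.load('w1.npy')
# w1 pose
T=np.array(manip.camera_info('wrist')['hand_eye']);K=np.array(manip.camera_info('wrist')['K'])
R=Ro.from_rotvec([.495,3.102,0]).as_matrix();p=np.array([.5004,-.02,.2514])
v,u=np.mgrid[100:200,230:380];d=D[100:200,230:380]
X=np.linalg.inv(K)@np.stack([u.ravel(),v.ravel(),np.ones(u.size)])*d.ravel()
W=(R@(T[:3,:3]@X+T[:3,3:])).T+p
ax=np.array([np.cos(np.radians(-18.06)),np.sin(np.radians(-18.06))]);ay=np.array([-ax[1],ax[0]])
q=W[:,:2]-[.452,-.0211];L=np.stack([q@ax,q@ay,W[:,2]],1)
for y in (-40,-33,-26,0,26,33,40):
    print(y,[round(float(np.median(s)),3) if len(s:=L[(abs(L[:,0]-x/1e3)<.003)&(abs(L[:,1]-y/1e3)<.003)][:,2]) else None for x in range(-30,41,6)])
E
```

```text
t 11.3 tcp [ 0.6001 -0.0956  0.2525] F [ 0.7 -0.3  0.2] push 0.71 yaw 94.0
r,ang 0.0704 -38.8
view (array([ 72.4, -95.3,   2. ]), np.float64(-68.0))
-40 [0.01, 0.011, 0.017, 0.01, 0.009, 0.009, 0.01, 0.01, 0.009, 0.01, 0.009, 0.01]
-33 [0.009, 0.016, 0.017, 0.011, 0.01, 0.009, 0.009, 0.01, 0.01, 0.01, 0.009, 0.009]
-26 [0.009, 0.01, 0.01, 0.009, 0.009, 0.009, 0.009, 0.01, 0.01, 0.009, 0.01, 0.009]
0 [0.009, 0.038, 0.059, 0.061, 0.061, 0.061, 0.061, 0.061, 0.06, 0.048, 0.048, 0.049]
26 [0.009, 0.011, 0.011, 0.01, 0.01, 0.01, 0.01, 0.009, 0.009, 0.01, 0.009, 0.01]
33 [0.009, 0.016, 0.017, 0.011, 0.009, 0.01, 0.01, 0.01, 0.01, 0.01, 0.009, 0.009]
40 [0.009, 0.01, 0.011, 0.01, 0.009, 0.009, 0.009, 0.009, 0.01, 0.009, 0.009, 0.009]
```

Request:
arm_command([
  {"hand":0.06,"xyz":[0.072,-0.095,0.002],"rot":[0,0,-68]},
  {"hand":0.06,"xyz":[0.072,-0.095,0.002],"rot":[0,0,-68]},
  {"hand":0.06,"xyz":[0.072,-0.095,0.002],"rot":[0,0,-68]},
  {"hand":0.06,"xyz":[0.072,-0.095,0.002],"rot":[0,0,-68]},
  {"hand":0.06,"xyz":[0.072,-0.095,0.002],"rot":[0,0,-68]},
  {"hand":0.06,"xyz":[0.072,-0.095,0.002],"rot":[0,0,-68]},
  {"hand":0.06,"xyz":[0.072,-0.095,0.002],"rot":[0,0,-68]},
  {"hand":0.06,"xyz":[0.072,-0.095,0.002],"rot":[0,0,-68]},
  {"hand":0.06,"xyz":[0.072,-0.095,0.002],"rot":[0,0,-68]},
  {"hand":0.06,"xyz":[0.072,-0.095,0.002],"rot":[0,0,-68]},
])

```text
clock: 12.3
tcp_pos: [0.4996, -0.0299, 0.2469]
orientation: [0.496, 3.102, -0.001]
force: [0.2, 0.8, -0.7]
width: 0.06
finger_force: 0.0
```

```bash
python3 - <<'E'
from cl import *
s=manip.observe();print(s['tcp_pos'],s['qvel'].round(3),s['width'])
im,D=manip.grab_frame('wrist');cv2.imwrite('pics/w3.png',im)
P=pts('wrist',D);sub=P[60:320,220:420].reshape(-1,3)
def sel(c,r,z0,z1):
    return sub[(np.hypot(*(sub[:,:2]-c).T)<r)&(sub[:,2]>z0)&(sub[:,2]<z1)]
t=sel([.4535,-.021],.045,.056,.068);print('tail',cv2.minAreaRect((t[:,:2]*1000).astype(np.float32)),np.median(t[:,2]))
lv=sel([.5452,-.0515],.06,.066,.086);d=np.hypot(*(lv[:,:2]-[.5452,-.0515]).T)
for a in (.03,.04,.05):
    q=lv[(d>a-.004)&(d<a+.004)];print(a,len(q),q.mean(0),q[:,2].max())
im,Dt=manip.grab_frame('top')
m=manip.silhouettes('tray_in','top');print([x['p'] for x in m])
Pt=pts('top',Dt);M=m[0]['mask']&(Dt>0) if m else None
if m:
    q=Pt[M];print(len(q),cv2.minAreaRect((q[:,:2]*1000).astype(np.float32)),np.percentile(q[:,2],[5,50,95]))
    f=q[(q[:,2]<.011)];print('floor',cv2.minAreaRect((f[:,:2]*1000).astype(np.float32)),np.median(f[:,2]))
for c in ('top',):
    for x in manip.mark_of('tray_in',c)[:1]: print(x['p'],at_z(c,x['position'],.004))
E
```

```text
[ 0.49956679 -0.02992044  0.24691012] [-0.001 -0.001 -0.001  0.002  0.004 -0.007] 0.059958088885405936
tail ((452.20697021484375, -21.10584831237793), (39.8817253112793, 40.482303619384766), 72.14961242675781) 0.06049141734484392
0.03 117 [ 0.54946806 -0.08098536  0.08016761] 0.0828680542842622
0.04 117 [ 0.55149663 -0.09085208  0.08023963] 0.0831555330780479
0.05 112 [ 0.55366667 -0.10063663  0.08022591] 0.08276992422038731
[0.93, 0.74]
5542 ((496.97998046875, 287.272705078125), (138.98672485351562, 227.8048095703125), 78.89734649658203) [-8.35445207e-05  4.16032608e-03  2.11543324e-02]
floor ((496.97998046875, 287.272705078125), (138.98672485351562, 227.8048095703125), 78.89734649658203) 0.003700407449116483
0.82 [0.49346655 0.28347827 0.004     ]
```

View pics/w3.png

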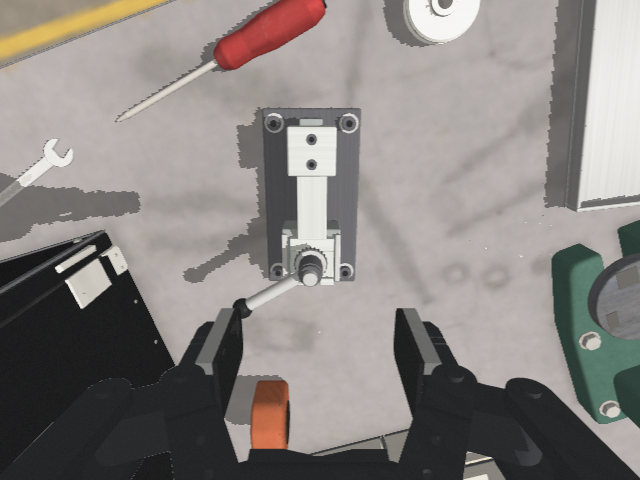

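```bash
python3 - <<'E'
from cl import *
print(rel([.4522,-.0211,.10],162.0),rel([.4522,-.0211,.034],162.0))
im,Dt=manip.grab_frame('top');Pt=pts('top',Dt)
m=manip.silhouettes('tray_in','top')[0]['mask'];m=cv2.dilate(m.astype(np.uint8),np.ones((5,5)))>0
q=Pt[m&(Dt>0)]
w=q[q[:,2]>.014];print('rim',len(w),cv2.minAreaRect((w[:,:2]*1000).astype(np.float32)),np.percentile(w[:,2],[50,95]))
b=cv2.boxPoints(cv2.minAreaRect((w[:,:2]*1000).astype(np.float32)));print(b.round())
_,Ds=manip.grab_frame('side');Ps=pts('side',Ds)
m=manip.silhouettes('tray_in','side')[0]['mask'];m=cv2.erode(m.astype(np.uint8),np.ones((3,3)))>0
q=Ps[m&(Ds>0)];print('side',cv2.minAreaRect((q[:,:2]*1000).astype(np.float32)))
w=q[q[:,2]>.014];print('rim',len(w),cv2.minAreaRect((w[:,:2]*1000).astype(np.float32)))
E
```

```text
(array([ 47.6,  -6.5, 147. ]), np.float64(-0.1)) (array([ 47.6,  -6.5, 213. ]), np.float64(-0.1))
rim 681 ((495.07952880859375, 284.84661865234375), (133.07225036621094, 220.14662170410156), 78.69084167480469) [0.02068416 0.0249596 ]
[[374. 241.]
 [590. 198.]
 [616. 329.]
 [400. 372.]]
side ((495.03375244140625, 282.6756591796875), (127.18781280517578, 219.77301025390625), 78.89664459228516)
rim 324 ((495.3053894042969, 282.92486572265625), (127.06551361083984, 219.76632690429688), 79.12129211425781)
```

Request:
arm_command([
  {"hand":0.06,"xyz":[0.0476,-0.0065,0.05],"rot":[0,0,0]},
  {"hand":0.06,"xyz":[0.0476,-0.0065,0.1],"rot":[0,0,0]},
  {"hand":0.06,"xyz":[0.0476,-0.0065,0.147],"rot":[0,0,0]},
  {"hand":0.06,"xyz":[0.0476,-0.0065,0.147],"rot":[0,0,0]},
  {"hand":0.06,"xyz":[0.0476,-0.0065,0.147],"rot":[0,0,0]},
], grip_force=50)

```text
clock: 13.2
tcp_pos: [0.4499, -0.0206, 0.0978]
orientation: [-0.49, -3.097, -0.0]
force: [0.2, -0.3, 0.9]
width: 0.06
finger_force: 0.0
```

```bash
python3 - <<'E'
from cl import *
s=manip.observe();print(s['tcp_pos'],rel([.4522,-.0211,.034],162.0))
im,D=manip.grab_frame('wrist');P=pts('wrist',D)
q=P[(D>0)&(abs(P[...,2]-.0605)<.004)&(np.hypot(P[...,0]-.4522,P[...,1]+.0211)<.035)]
print(cv2.minAreaRect((q[:,:2]*1000).astype(np.float32)),len(q))
for n in ['fork_grip']:
    for m in manip.mark_of(n,'wrist')[:1]:print(m['p'],at_z('wrist',m['position'],.051))
E
```

```text
[ 0.44986144 -0.0205746   0.09777856] (array([-2.7,  0.3, 63.8]), np.float64(0.0))
((454.916015625, -21.478832244873047), (40.057491302490234, 40.56577682495117), 71.68575286865234) 5533
```

Request:
arm_command([
  {"hand":0.06,"xyz":[-0.003,0.0005,0.03],"rot":[0,0,0]},
  {"hand":0.06,"xyz":[-0.003,0.0005,0.05],"rot":[0,0,0]},
  {"hand":0.06,"xyz":[-0.003,0.0005,0.0635],"rot":[0,0,0]},
  {"hand":0.06,"xyz":[-0.003,0.0005,0.0635],"rot":[0,0,0]},
  {"hand":0.06,"xyz":[-0.003,0.0005,0.0635],"rot":[0,0,0]},
  {"hand":0.042,"xyz":[-0.003,0.0005,0.0635],"rot":[0,0,0]},
  {"hand":0.042,"xyz":[-0.003,0.0005,0.0635],"rot":[0,0,0]},
  {"hand":0.042,"xyz":[-0.003,0.0005,0.0635],"rot":[0,0,0]},
], grip_force=50)

```text
clock: 14.1
tcp_pos: [0.4558, -0.0216, 0.0374]
orientation: [0.491, 3.101, -0.0]
force: [-0.5, 0.3, -0.7]
width: 0.042
finger_force: 0.0
```

```bash
python3 - <<'E'
from arc import *
st();print(manip.observe()['width'])
E
```

```text
t 14.1 tcp [ 0.4558 -0.0216  0.0374] F [-0.5  0.3 -0.7] push 0.16 yaw 162.0
r,ang 0.0943 161.5
0.04195085918279982
```

Request:
arm_command([
  {"hand":0.042,"xyz":[0,0,0.003],"rot":[0,0,0]},
  {"hand":0.042,"xyz":[0,0,0.003],"rot":[0,0,0]},
  {"hand":0.036,"xyz":[0,0,0.003],"rot":[0,0,0]},
  {"hand":0.03,"xyz":[0,0,0.003],"rot":[0,0,0]},
  {"hand":0.03,"xyz":[0,0,0.003],"rot":[0,0,0]},
  {"hand":0.03,"xyz":[0,0,0.003],"rot":[0,0,0]},
], grip_force=50)

```text
clock: 14.7
tcp_pos: [0.4549, -0.0214, 0.0334]
orientation: [-0.491, -3.103, -0.0]
force: [0.3, -0.5, -0.4]
width: 0.0393
finger_force: 51.6
```

```bash
python3 - <<'E'
from arc import *
st();s=manip.observe();print(s['width'],s['finger_force'],s['moment'])
E
```

```text
t 14.7 tcp [ 0.4549 -0.0214  0.0334] F [ 0.3 -0.5 -0.4] push -0.4 yaw 162.0
r,ang 0.0952 161.6
0.039298707982592856 51.56575262546539 [ 0.01727501  0.0814666  -0.0135861 ]
```

Request:
arm_command([
  {"hand":0.03,"xyz":[0.002,0,-0.0007],"rot":[0,0,0]},
  {"hand":0.03,"xyz":[0.005,0,-0.0007],"rot":[0,0,0]},
  {"hand":0.03,"xyz":[0.008,0,-0.0007],"rot":[0,0,0]},
  {"hand":0.03,"xyz":[0.011,0,-0.0007],"rot":[0,0,0]},
  {"hand":0.03,"xyz":[0.014,0,-0.0007],"rot":[0,0,0]},
])

```text
clock: 15.2
tcp_pos: [0.4412, -0.017, 0.034]
orientation: [-0.491, -3.102, 0.0]
force: [-0.0, -0.6, -2.7]
width: 0.0393
finger_force: 51.3
```

```bash
python3 - <<'E'
from arc import *
st();s=manip.observe();print(s['width'],s['finger_force'],s['moment'])
E
```

```text
t 15.2 tcp [ 0.4412 -0.017   0.034 ] F [-0.  -0.6 -2.7] push -0.56 yaw 162.0
r,ang 0.1096 161.6
0.03934313028188951 51.28373980522156 [0.03289099 0.068676   0.00203766]
```

Request:
arm_command([
  {"hand":0.03,"xyz":[0.005,0,0],"rot":[0,0,0]},
  {"hand":0.03,"xyz":[0.01,0,0],"rot":[0,0,0]},
  {"hand":0.03,"xyz":[0.015,0,0],"rot":[0,0,0]},
  {"hand":0.03,"xyz":[0.022,0,0],"rot":[0,0,0]},
  {"hand":0.03,"xyz":[0.03,0,0],"rot":[0,0,0]},
  {"hand":0.03,"xyz":[0.04,0,0],"rot":[0,0,0]},
  {"hand":0.03,"xyz":[0.048,0,0],"rot":[0,0,0]},
  {"hand":0.03,"xyz":[0.048,0,-0.02],"rot":[0,0,0]},
  {"hand":0.03,"xyz":[0.048,0,-0.05],"rot":[0,0,0]},
  {"hand":0.03,"xyz":[0.048,0,-0.09],"rot":[0,0,0]},
  {"hand":0.03,"xyz":[0.048,0,-0.09],"rot":[0,0,0]},
])

```text
clock: 16.3
tcp_pos: [0.3998, -0.0028, 0.1302]
orientation: [0.489, 3.092, -0.0]
force: [0.9, -0.5, -2.2]
width: 0.0393
finger_force: 51.3
```

```bash
python3 - <<'E'
from cl import *
from arc import st
st();s=manip.observe();print(s['width'],s['finger_force'])
a=np.radians(-11.1);ax=np.array([np.cos(a),np.sin(a)]);g=np.array([.495,.2835])-.051*ax;print(g)
for z in(.12,.05,.006):print(rel([*g,z],168.9))
im,D=manip.grab_frame('wrist');cv2.imwrite('pics/w4.png',im)
E
```

```text
t 16.3 tcp [ 0.3998 -0.0028  0.1302] F [ 0.9 -0.5 -2.2] push -0.15 yaw 162.0
r,ang 0.1533 161.5
0.039295347084998926 51.346449851989746
[0.44495407 0.29331862]
(array([ 48.6, 295.6,  10.2]), np.float64(-6.9))
(array([ 49.4, 295.5,  80.1]), np.float64(-6.9))
(array([ 49.9, 295.4, 124.1]), np.float64(-6.9))
```

View pics/w4.png

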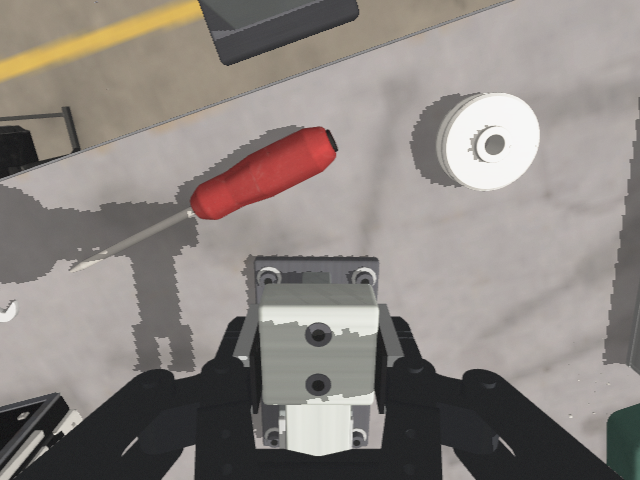

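Request:
arm_command([
  {"hand":0.03,"xyz":[0.004,0.02,0],"rot":[0,0,-0.5]},
  {"hand":0.03,"xyz":[0.008,0.05,0],"rot":[0,0,-1]},
  {"hand":0.03,"xyz":[0.015,0.08,0],"rot":[0,0,-2]},
  {"hand":0.03,"xyz":[0.02,0.11,0],"rot":[0,0,-3]},
  {"hand":0.03,"xyz":[0.025,0.14,0],"rot":[0,0,-4]},
  {"hand":0.03,"xyz":[0.03,0.17,0],"rot":[0,0,-5]},
  {"hand":0.03,"xyz":[0.035,0.2,0],"rot":[0,0,-6]},
  {"hand":0.03,"xyz":[0.04,0.23,0],"rot":[0,0,-6.9]},
  {"hand":0.03,"xyz":[0.045,0.26,0],"rot":[0,0,-6.9]},
  {"hand":0.03,"xyz":[0.049,0.285,0.01],"rot":[0,0,-6.9]},
  {"hand":0.03,"xyz":[0.049,0.2955,0.02],"rot":[0,0,-6.9]},
  {"hand":0.03,"xyz":[0.049,0.2955,0.04],"rot":[0,0,-6.9]},
  {"hand":0.03,"xyz":[0.049,0.2955,0.06],"rot":[0,0,-6.9]},
  {"hand":0.03,"xyz":[0.049,0.2955,0.06],"rot":[0,0,-6.9]},
  {"hand":0.03,"xyz":[0.049,0.2955,0.06],"rot":[0,0,-6.9]},
])

```text
clock: 17.85
tcp_pos: [0.4394, 0.2927, 0.0627]
orientation: [-0.304, -3.124, 0.003]
force: [-0.4, 0.8, -3.3]
width: 0.0394
finger_force: 51.3
```

```bash
python3 - <<'E'
from arc import *
st();print(rel([.445,.2933,.014],168.9))
for c in('side','top'):
    im,D=manip.grab_frame(c)
    for n,z in(('fork_grip',.088),('fork_slot',.078)):
        for m in manip.mark_of(n,c)[:1]:print(c,n,m['p'],at_z(c,m['position'],z))
    if c=='side': cv2.imwrite('pics/s5.png',cv2.resize(im[180:400,330:600],None,fx=2.7,fy=2.7))
E
```

```text
t 17.85 tcp [0.4394 0.2927 0.0627] F [-0.4  0.8 -3.3] push 0.68 yaw 168.9
r,ang 0.3601 107.1
(array([-5.5,  1.8, 48.7]), np.float64(-0.0))
side fork_slot 0.79 [0.53441165 0.27579282 0.078     ]
top fork_grip 0.72 [0.44209291 0.2886578  0.088     ]
top fork_slot 0.84 [0.53791994 0.27275045 0.078     ]
```

View pics/s5.png

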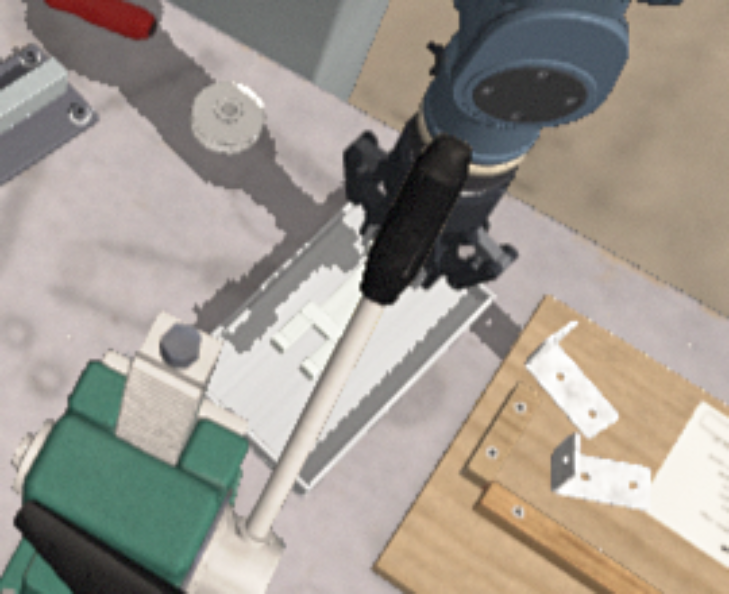

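Request:
arm_command([
  {"hand":0.03,"xyz":[-0.004,0.0,0.015],"rot":[0,0,0]},
  {"hand":0.03,"xyz":[-0.004,0.0,0.03],"rot":[0,0,0]},
  {"hand":0.03,"xyz":[-0.004,0.0,0.042],"rot":[0,0,0]},
  {"hand":0.03,"xyz":[-0.004,0.0,0.05],"rot":[0,0,0]},
  {"hand":0.03,"xyz":[-0.004,0.0,0.05],"rot":[0,0,0]},
  {"hand":0.03,"xyz":[-0.004,0.0,0.05],"rot":[0,0,0]},
  {"hand":0.03,"xyz":[-0.004,0.0,0.05],"rot":[0,0,0]},
])

```text
clock: 18.85
tcp_pos: [0.4452, 0.2934, 0.0148]
orientation: [0.303, 3.126, 0.001]
force: [-0.6, 0.2, -2.2]
width: 0.0391
finger_force: 51.5
```

Request:
arm_command([
  {"hand":0.03,"xyz":[0,0,0.002],"rot":[0,0,0]},
  {"hand":0.03,"xyz":[0,0,0.004],"rot":[0,0,0]},
  {"hand":0.03,"xyz":[0,0,0.004],"rot":[0,0,0]},
  {"hand":0.03,"xyz":[0,0,0.004],"rot":[0,0,0]},
])

```text
clock: 19.25
tcp_pos: [0.4446, 0.2931, 0.0102]
orientation: [-0.303, -3.127, 0.0]
force: [0.8, 0.3, -2.6]
width: 0.0394
finger_force: 51.5
```

Request:
arm_command([
  {"hand":0.03,"xyz":[0,0,0.0015],"rot":[0,0,0]},
  {"hand":0.03,"xyz":[0,0,0.003],"rot":[0,0,0]},
  {"hand":0.03,"xyz":[0,0,0.003],"rot":[0,0,0]},
  {"hand":0.03,"xyz":[0,0,0.003],"rot":[0,0,0]},
])

```text
clock: 19.65
tcp_pos: [0.4446, 0.293, 0.0071]
orientation: [-0.304, -3.127, 0.0]
force: [0.9, -0.2, -2.9]
width: 0.0392
finger_force: 51.5
```

Request:
arm_command([
  {"hand":0.03,"xyz":[0,0,0.001],"rot":[0,0,0]},
  {"hand":0.03,"xyz":[0,0,0.0015],"rot":[0,0,0]},
  {"hand":0.03,"xyz":[0,0,0.0015],"rot":[0,0,0]},
  {"hand":0.03,"xyz":[0,0,0.0015],"rot":[0,0,0]},
])

```text
clock: 20.05
tcp_pos: [0.4447, 0.2931, 0.0057]
orientation: [-0.303, -3.127, 0.0]
force: [0.1, 0.0, -1.5]
width: 0.0393
finger_force: 51.5
```

Request:
arm_command([
  {"hand":0.03,"xyz":[0,0,0.001],"rot":[0,0,0]},
  {"hand":0.03,"xyz":[0,0,0.002],"rot":[0,0,0]},
  {"hand":0.03,"xyz":[0,0,0.002],"rot":[0,0,0]},
  {"hand":0.03,"xyz":[0,0,0.002],"rot":[0,0,0]},
])

```text
clock: 20.45
tcp_pos: [0.4446, 0.2931, 0.0036]
orientation: [-0.303, -3.127, 0.0]
force: [0.3, -1.0, -3.4]
width: 0.0391
finger_force: 51.5
```

Request:
arm_command([
  {"hand":0.03,"xyz":[0,0,0.001],"rot":[0,0,0]},
  {"hand":0.03,"xyz":[0,0,0.001],"rot":[0,0,0]},
  {"hand":0.03,"xyz":[0,0,0.001],"rot":[0,0,0]},
])

```text
clock: 20.75
tcp_pos: [0.4448, 0.2932, 0.0028]
orientation: [0.304, 3.127, 0.0]
force: [0.3, -0.2, -1.7]
width: 0.0396
finger_force: 51.7
```

Request:
arm_command([
  {"hand":0.03,"xyz":[0,0,0.001],"rot":[0,0,0]},
  {"hand":0.03,"xyz":[0,0,0.0015],"rot":[0,0,0]},
  {"hand":0.03,"xyz":[0,0,0.0015],"rot":[0,0,0]},
  {"hand":0.03,"xyz":[0,0,0.0015],"rot":[0,0,0]},
])

```text
clock: 21.15
tcp_pos: [0.4449, 0.2932, 0.0027]
orientation: [0.303, 3.126, 0.0]
force: [-2.8, -2.0, 5.3]
width: 0.0391
finger_force: 56.0
```

Request:
arm_command([
  {"hand":0.03,"xyz":[0,0,0.001],"rot":[0,0,0]},
  {"hand":0.03,"xyz":[0,0,0.001],"rot":[0,0,0]},
  {"hand":0.03,"xyz":[0,0,0.001],"rot":[0,0,0]},
])

```text
clock: 21.45
tcp_pos: [0.4449, 0.2932, 0.0027]
orientation: [0.303, 3.126, 0.0]
force: [-4.0, -2.2, 10.3]
width: 0.0388
finger_force: 58.5
```

Request:
arm_command([
  {"hand":0.03,"xyz":[0,0,-0.002],"rot":[0,0,0]},
  {"hand":0.03,"xyz":[0,0,-0.002],"rot":[0,0,0]},
  {"hand":0.04,"xyz":[0,0,-0.002],"rot":[0,0,0]},
  {"hand":0.042,"xyz":[0,0,-0.002],"rot":[0,0,0]},
  {"hand":0.044,"xyz":[0,0,-0.002],"rot":[0,0,0]},
  {"hand":0.05,"xyz":[0,0,-0.002],"rot":[0,0,0]},
  {"hand":0.056,"xyz":[0,0,-0.002],"rot":[0,0,0]},
  {"hand":0.058,"xyz":[0,0,-0.002],"rot":[0,0,0]},
  {"hand":0.058,"xyz":[0,0,-0.03],"rot":[0,0,0]},
  {"hand":0.058,"xyz":[0,0,-0.07],"rot":[0,0,0]},
  {"hand":0.058,"xyz":[0,0,-0.11],"rot":[0,0,0]},
  {"hand":0.058,"xyz":[0,0,-0.16],"rot":[0,0,0]},
  {"hand":0.058,"xyz":[0,0,-0.2],"rot":[0,0,0]},
  {"hand":0.058,"xyz":[0,0,-0.2],"rot":[0,0,0]},
  {"hand":0.058,"xyz":[0,0,-0.2],"rot":[0,0,0]},
], grip_force=20)

```text
clock: 22.95
tcp_pos: [0.4457, 0.2936, 0.2019]
orientation: [0.303, 3.124, 0.003]
force: [-0.2, 0.6, -0.9]
width: 0.0579
finger_force: 0.0
```

```bash
python3 - <<'E'
from cl import *
s=manip.observe();print(s['tcp_pos'],s['clock'],s['force'])
im,D=manip.grab_frame('wrist');cv2.imwrite('pics/w6.png',im);P=pts('wrist',D)
ax=np.array([np.cos(np.radians(-11.1)),np.sin(np.radians(-11.1))]);ay=np.array([-ax[1],ax[0]])
q=P-np.array([.495,.2835,0]);x=q[...,:2]@ax;y=q[...,:2]@ay;z=P[...,2]
for lo,hi,n in((.018,.03,'block'),(.0085,.0155,'web')):
    m=(D>0)&(abs(x)<.1)&(abs(y)<.055)&(z>lo)&(z<hi)
    w=np.stack([x[m],y[m]],1).astype(np.float32)*1000;print(n,m.sum(),cv2.minAreaRect(w),np.percentile(z[m],[5,50,95]))
    A=np.c_[x[m],y[m],np.ones(m.sum())];print('plane',np.linalg.lstsq(A,z[m],rcond=None)[0])
E
```

```text
[0.44566777 0.29360799 0.20188183] 22.95 [-0.17373068  0.56434345 -0.90889193]
block 2244 ((-55.1844482421875, -1.7383804321289062), (39.69681167602539, 39.888397216796875), 89.44879913330078) [0.02017209 0.02151265 0.02279038]
plane [ 0.00376489 -0.00128944  0.02170843]
web 2710 ((-4.214561462402344, -2.041749954223633), (141.84683227539062, 39.8509407043457), 0.05078100040555) [0.00866656 0.00952244 0.01370561]
plane [ 0.00868968 -0.00065476  0.00975664]
```

View pics/w6.png

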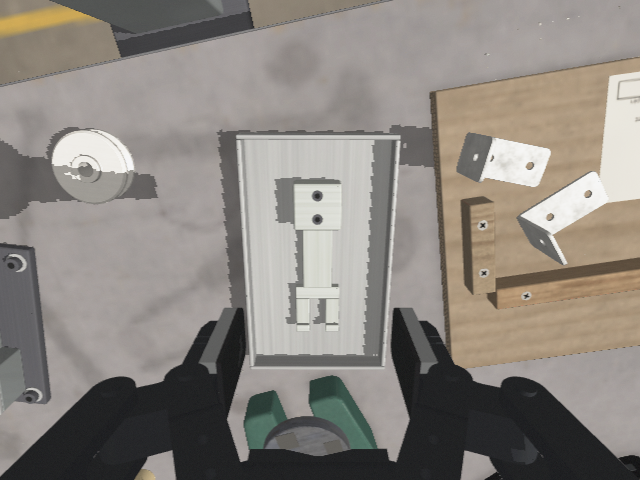

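```bash
python3 -c "
from station import manip
print(manip.job_done())"
```

```text
the job is handed in; nothing more can be done
None
```

I backed the nut off until the push force rose against its ring, drew the fork out and set it down flat near the middle of the tray, then handed the job in at about 23 s; the hand-in call returned no verdict. My highest push reading on the lever was about 12 N. I did not measure the nut or the loose bench items again at the end.

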